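Heft the die boxes and sort packed from empty

ROBOT

A 7-joint arm with a two-finger parallel gripper is mounted at the origin on the work surface. World frame = base frame: x ahead of the robot, y to its left, z up, the work surface at z = 0. Lengths are in m, angles in rad, forces in N, time in s.
With the tool pointing down it reaches from about 0.4 to 0.85 m from the base axis. Payload 10.4 kg.
Tool frame: the origin (TCP) lies midway between the tips of the shut fingers; the grasp point (between the pads) lies 19 mm behind it; z points along the fingers, y is the line along which they close (so a half turn about z gives the same grasp; the last joint's range is limited). The gripper opens to 85 mm and grips with 20 to 120 N. Pads are 22 mm wide; open, the fingers measure 114 mm over their backs; the gripper's body (76 mm by 85 mm) begins 54 mm behind the grasp point. The pads swing forward as they close: fully open they stand 13 mm farther back than shut.
Start: joints at [-1.345, 0.332, -0.065, 1.46, 0.022, 1.35, -0.088], TCP at [0.154, 0.606, 0.231] pointing down, gripper open.
Joint ranges: [-2.6, 2.6], [-0.5, 2.12], [-1.47, 1.34], [0.16, 2.42], [-1.27, 4.41], [0.06, 2.06], [-2.6, 2.6]. Speed limits (rad/s): [2.22, 2.22, 2.79, 2.79, 3.14, 3.14, 3.14].

INTERFACE

Orientations are given as a unit quaternion [w, x, y, z].
In Python, from station import telemetry, eyes, r gives the robot as it stands.
- The arm moves only by the tool carry_out, never from a script. Its argument "motion" is a list of rows, each an object of numbers: "dx", "dy", "dz": the shift along the tool's x, y, z normalised to -1 to 1, where 1 is 5 cm; "twist": the turn about the tool's z normalised to -1 to 1, where 1 is 0.1 rad; "gripper": the opening, from -1 (shut) to 1 (fully open). In form: [{"dx": .., "dy": .., "dz": .., "twist": .., "gripper": ..}, ...]. A call has exactly 10 rows; each row shifts and turns the commanded pose from where the row before left it, along the tool's axes as they then stand; what a row does not reach is not made up. A row lasts 1/8 s, in which the tool goes at most 62.5 mm and 10.7 degrees, less where a joint would pass 70% of its speed; a pose out of reach is approached as far as the arm can. A call with a number of a shift or a turn outside -1 to 1 is refused whole. A call with a gripper value outside its range is refused whole. The fingers move at their own pace and stop on an object; "force" is the grip in N (left out, the last holds). Time passes only in rows, so rows that do not move let the fingers close, or fill a call up. It gives the time, the measured TCP pose, the force, the opening and the grip force at its end, in the units of the state.
- telemetry.get_state(): the state, without advancing time (a new reading comes with each control period).
- eyes.grab_frame(name): name is "scene" or "top" or "wrist"; returns (picture, depth): 480x640x3 uint8, red, green, blue; 480x640 float32, m along the optical axis (not along the pixel's ray), 0 where there is no reading.
- eyes.camera_model(name): a dict with "fx", "fy", "cx", "cy" (pixels), "D" ([k1, k2, p1, p2, k3] as OpenCV has them; the pictures are not rectified), "rvec" (rotation vector, rad) and "tvec" (3), from world to camera coordinates, as OpenCV has them; the wrist camera has in their place "mount" (4x4, takes a point from camera to tool coordinates, whose origin is the TCP and whose axes are the flange's). Camera axes: x right, y down, z forward; pixel columns grow to the right and rows downward; lengths in m; the calibration is good to about 2 mm. A picture is of the moment at which its call begins: read the wrist's pose just before it. camera_model takes no time and is no camera call.
- r.sign_off(): hands the job in; it is judged then, once.
The state is a dict: "clock": time; "joint_positions": joint angles; "joint_vel": joint speeds; "joint_torque": joint torques, N m; "ee_pos": TCP position; "tcp_rot": TCP orientation; "force": force on the tool from outside, world axes, zero at the start; "wrist_torque": the same for the moment, N m; "grip_width": opening from 0.0 (shut) to 1.0 (fully open); "grip_force": force on a finger pad.
Only numpy, scipy, OpenCV 4.12 (cv2) and the standard library are available. Lean on these libraries where they do the work, as an engineer would, in place of code of your own. Each camera call takes 0.05 s, during which the arm holds its last target. There are 200 camera calls.

TASK

Two look-alike lidded wooden boxes of clay-extruder dies stand in the middle of the potter's bench, and each may be packed or nearly empty. First heft the left one, then the right one: raise the handle end a centimetre or two while the other end stays on the bench, to feel the weight. Set every packed (heavy) box on the flat ware board and every nearly empty (light) box in the rimmed tray, both on the same one if they weigh alike, upright with no end hanging over the edge, side by side and not stacked, put down and not dropped, and leave the roller, slat and jar where they are.

Things in the scene. Friction and masses are not known exactly. Their poses are not given: they have to be found in the camera images.
- box_left: the box on the left (+y): closed wooden box, 150 (its x) x 56 (its y) x 54 mm high, lid fixed, plain sides to grip across the 56 mm. Origin: centre of its underside; z up, x roughly the robot's x. Bar handle above the lid near its -x end (towards the robot). Packed it weighs 0.74 to 0.95 kg in all, nearly empty 0.16 to 0.22 kg, the weight centred over its origin
- box_left_handle (a point): middle of the left box's handle bar, at (-62, 0, 80) mm in the box's frame, 26 mm above its lid; round bar 10 mm thick, 38 mm long along the box's y, a sleeve that turns freely on a pin between two posts. Raised here with the far bottom edge on the bench, roughly 0.53 of the weight hangs on the hand if it pivots freely, up to 0.75 if lifted straight up (the far edge then drags some 8 mm towards the robot)
- box_left_near (a point): middle of the left box's bottom edge at the handle end, (-75, 0, 0) mm in its frame
- box_left_far (a point): middle of the left box's bottom edge at the end without handle, (75, 0, 0) mm in its frame; the box pivots about this edge when its handle is raised; pushing the bar towards this end meanwhile makes the vertical load read too light, even for a packed box
- box_right: the box on the right (-y): closed wooden box, 150 (its x) x 56 (its y) x 54 mm high, lid fixed, plain sides to grip across the 56 mm. Origin: centre of its underside; z up, x roughly the robot's x. Bar handle above the lid near its -x end (towards the robot). Packed it weighs 0.74 to 0.95 kg in all, nearly empty 0.16 to 0.22 kg, the weight centred over its origin
- box_right_handle (a point): middle of the right box's handle bar, at (-62, 0, 80) mm in the box's frame, 26 mm above its lid; round bar 10 mm thick, 38 mm long along the box's y, a sleeve that turns freely on a pin between two posts. Raised here with the far bottom edge on the bench, roughly 0.53 of the weight hangs on the hand if it pivots freely, up to 0.75 if lifted straight up (the far edge then drags some 8 mm towards the robot)
- box_right_near (a point): middle of the right box's bottom edge at the handle end, (-75, 0, 0) mm in its frame
- box_right_far (a point): middle of the right box's bottom edge at the end without handle, (75, 0, 0) mm in its frame; the box pivots about this edge when its handle is raised; pushing the bar towards this end meanwhile makes the vertical load read too light, even for a packed box
- ware_board: flat square ware board, chipboard with a smooth grey face, 210 x 210 x 18 mm thick, no rim, fixed to the bench, left or right of the boxes; room for both boxes side by side along its x. Origin: centre of its underside (its top is at z = 18 mm); z up, x roughly along the robot's x
- tray: shallow square plastic tray with a low rim, outside 210 x 210 x 14 mm high, walls and floor 5 mm thick (inside 200 x 200, floor at z = 5 mm), fixed to the bench on the other side of the boxes; room for both boxes side by side along its x. Origin: centre of its underside; z up, x roughly along the robot's x
- roller: bystander: wooden clay roller lying along its y, barrel 200 mm long and 48 mm thick, 320 mm over its handles; origin at the underside's centre; beyond the boxes
- slat: bystander: flat wooden guide slat 22 x 200 x 8 mm, long along its y; origin at the underside's centre; beyond the boxes
- slip_jar: bystander: low closed jar 60 mm in diameter, 50 mm high; origin at the underside's centre; beyond the boxes, to the left
Things that resemble listed ones, but are neither listed nor needed, are in the scene too. Leave any black or purple look-alike of the box_right alone.

How it is judged:
By the outcome, as a careful person would: the job done as asked, in the order asked, and still so for the second after the job is handed in, with the robot touching nothing.
It also fails if it takes over 72 s, if anything falls off the work surface, if the arm or the gripper's body presses on something with over 40 N, if the wrist force passes 120 N, or if a joint passes its speed limit or range.

## Working session

There is one attempt and no reset: what is moved stays moved. The work goes in short steps, Python scripts to look and compute and a tool call to move; the robot and the scene stay as the last step left them, time stands still between calls to the robot, and variables do not carry over. Pictures are saved under pics/ and viewed, at most 10 in all, crops included, and the job is handed in when it is done.

Besides the shell and the picture viewer there is one more tool, called by a JSON object that holds its "api" and its "payload". carry_out: Moves the arm, as the interface text tells. Scaled input: -1 to 1 covers 5 cm each way for a shift and 0.1 rad each way for a turn. Its arguments: {"type":"object","properties":{"motion":{"type":"array","items":{"type":"object","properties":{"dx":{"type":"number"},"dy":{"type":"number"},"dz":{"type":"number"},"twist":{"type":"number"},"gripper":{"type":"number"}}}},"force":{"type":"number"}},"required":["motion"]}

```bash
ls; mkdir -p pics
python3 - <<'E'
from station import telemetry, eyes, r
import cv2,numpy as np
s=telemetry.get_state(); print({k:np.round(v,3).tolist() for k,v in s.items()})
for n in("top","scene"):
    p,d=eyes.grab_frame(n); cv2.imwrite(f"pics/{n}1.png",p[:,:,::-1]); np.save(f"pics/{n}1.npy",d)
    print(eyes.camera_model(n))
print(eyes.camera_model("wrist"))
E
```

```text
pics
{'clock': 0.0, 'joint_positions': [-1.345, 0.333, -0.065, 1.461, 0.022, 1.35, -0.089], 'joint_vel': [-0.001, -0.001, 0.001, -0.0, -0.001, -0.002, -0.002], 'joint_torque': [0.0, -62.545, 0.049, -39.161, 0.016, 0.01, 0.0], 'ee_pos': [0.154, 0.605, 0.231], 'tcp_rot': [-0.0, 0.124, 0.992, -0.001], 'force': [-0.223, 0.856, 0.641], 'wrist_torque': [-0.07, 0.06, 0.002], 'grip_force': 0.0, 'grip_width': 1.001}
{'fx': 609.9952553062154, 'fy': 609.9952553062154, 'cx': 324.08519605680726, 'cy': 235.00296385461476, 'D': array([-0.10929016,  0.        ,  0.        ,  0.        ,  0.        ]), 'rvec': array([ 2.14113215, -2.18436707,  0.13302878]), 'tvec': array([-0.01635133,  0.51285325,  1.35377471])}
{'fx': 537.619538180587, 'fy': 537.619538180587, 'cx': 309.2004334579758, 'cy': 237.74295047601916, 'D': array([-0.12420974,  0.        ,  0.        ,  0.        ,  0.        ]), 'rvec': array([ 2.25486265,  1.11153121, -0.38054608]), 'tvec': array([-0.30034056, -0.27692708,  1.42365269])}
{'fx': 414.29621544090264, 'fy': 414.29621544090264, 'cx': 324.20329702746653, 'cy': 236.3195091463199, 'D': array([0.01667711, 0.        , 0.        , 0.        , 0.        ]), 'mount': array([[-5.86036446e-04, -9.66000315e-01, -2.58540224e-01,
         6.59110382e-02],
       [ 9.99999828e-01, -5.72514366e-04, -1.27590542e-04,
        -1.61516293e-03],
       [-2.47654878e-05, -2.58540254e-01,  9.66000485e-01,
        -1.42600225e-01],
       [ 0.00000000e+00,  0.00000000e+00,  0.00000000e+00,
         1.00000000e+00]])}
```

View pics/top1.png

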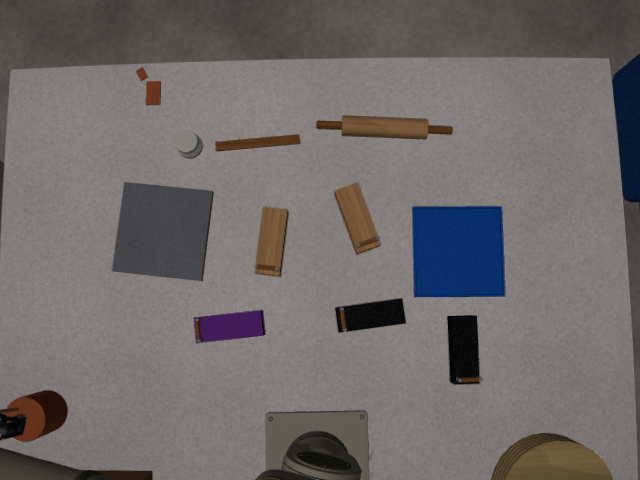

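View pics/scene1.png

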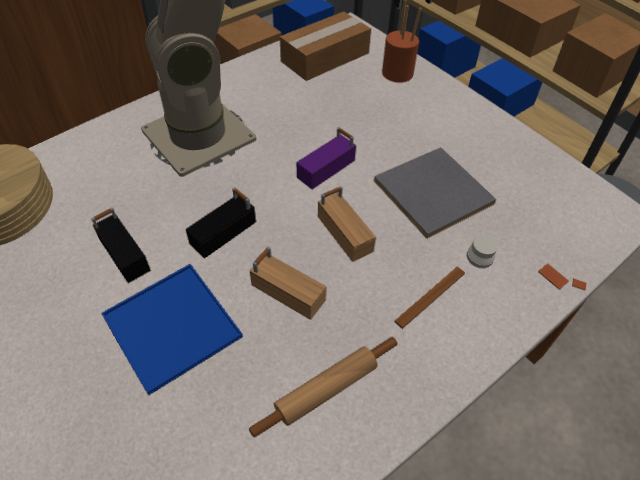

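The top view shows two plain-wood boxes, left at about (271,241) and right at about (357,217). The purple box (229,326) and the black ones (370,315) and (463,349) are look-alikes to leave alone. The grey board is at (163,231) on the left and the blue tray at (459,251) on the right. Next I'll measure poses from depth and confirm them in a crop.

```bash
cat > h.py <<'E'
import numpy as np,cv2
from station import telemetry,eyes,r
def cloud(n,d):
    m=eyes.camera_model(n); K=np.array([[m['fx'],0,m['cx']],[0,m['fy'],m['cy']],[0,0,1]])
    v,u=np.mgrid[:480,:640]
    q=cv2.undistortPoints(np.stack([u,v],-1).reshape(-1,1,2).astype(float),K,m['D']).reshape(480,640,2)
    P=np.dstack([q,np.ones((480,640))])*d[...,None]
    R=cv2.Rodrigues(m['rvec'])[0]
    return (P-m['tvec'])@R
def rect(P,lo,hi,box):
    x0,x1,y0,y1=box
    m=(P[...,2]>lo)&(P[...,2]<hi)&(P[...,0]>x0)&(P[...,0]<x1)&(P[...,1]>y0)&(P[...,1]<y1)
    q=P[m]; c,s,a=cv2.minAreaRect(q[:,:2].astype(np.float32)*1000)
    return len(q),np.round(c,1),np.round(s,1),round(a,1),round(float(np.median(q[:,2])),4)
E
python3 - <<'E'
from h import *
d=np.load('pics/top1.npy'); P=cloud('top',d)
for n,(u,v) in dict(L=(271,235),Lh=(268,268),R=(357,217),Rh=(368,242),board=(163,231),tray=(459,251),table=(310,300),jar=(188,140),slat=(257,143),roller=(385,127)).items(): print(n,P[v,u].round(4))
cx=lambda u,v,w:(P[v,u,0]-w,P[v,u,0]+w,P[v,u,1]-w,P[v,u,1]+w)
print('L',rect(P,.044,.064,cx(271,241,.1))); print('R',rect(P,.044,.064,cx(357,217,.095)))
print('Lh',rect(P,.068,.1,cx(271,241,.1))); print('Rh',rect(P,.068,.1,cx(357,217,.095)))
print('B',rect(P,.012,.03,cx(163,231,.16)))
p=cv2.imread('pics/top1.png')
hsv=cv2.cvtColor(p,cv2.COLOR_BGR2HSV)
m=(hsv[...,1]>200)&(hsv[...,0]>100)&(hsv[...,0]<122)&(np.arange(640)[None]>400)&(np.arange(640)[None]<520)
c,s,a=cv2.minAreaRect((P[m][:,:2]*1000).astype(np.float32)); print('tray',c,s,a)
cv2.imwrite('pics/c2.png',cv2.resize(p[170:290,230:410],None,fx=4.4,fy=4.4,interpolation=cv2.INTER_CUBIC))
E
```

```text
L [0.5122 0.0921 0.052 ]
Lh [0.4365 0.0969 0.0824]
R [ 0.549  -0.1011  0.0524]
Rh [ 0.4888 -0.1216  0.0842]
board [0.5301 0.3438 0.0212]
tray [ 0.4724 -0.34   -0.0005]
table [ 0.3666  0.0086 -0.0031]
jar [0.7374 0.2826 0.0448]
slat [0.7369 0.127  0.0065]
roller [ 0.7576 -0.1716  0.0481]
L (1571, array([500.1,  92.3]), array([ 57. , 148.8]), 82.0, 0.0535)
R (1573, array([ 549.2, -102.2]), array([148.5,  57. ]), 18.4, 0.0534)
Lh (108, array([439.6, 101.7]), array([53., 10.]), 82.8, 0.0836)
Rh (81, array([ 490.4, -122.2]), array([ 7.8, 50.1]), 18.2, 0.083)
B (7894, array([532.5, 347.9]), array([213.8, 210.9]), 82.8, 0.0177)
tray (428.83892822265625, -275.6854248046875) (332.0202941894531, 424.28802490234375) 55.15895462036133
```

View pics/c2.png

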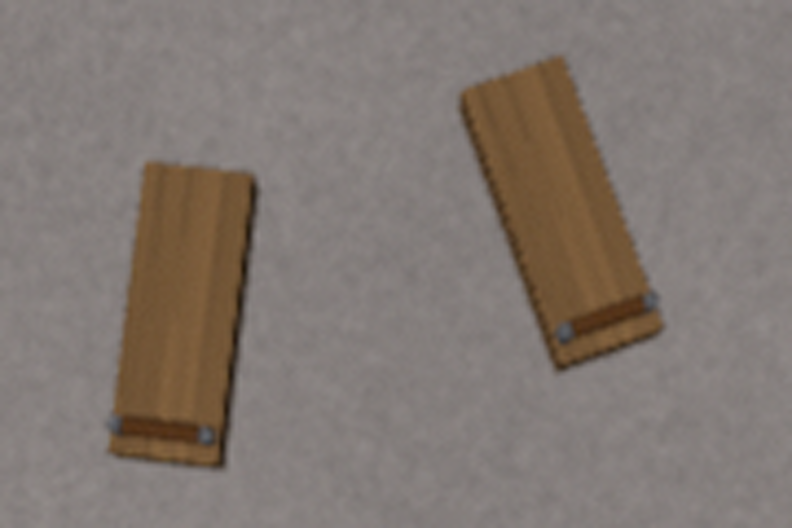

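Two plain-wood boxes are confirmed. Their bar handles are at the near end: crop (160,428) for the left box and (608,315) for the right.

```bash
cat >> h.py <<'E'
def plan(tgt,n,g,frm=None):
    """tgt=(x,y,z,psi_deg of tool y); prints n rows in tool units"""
    s=telemetry.get_state(); q=s['tcp_rot']; from scipy.spatial.transform import Rotation as Ro
    Y=Ro.from_quat([q[1],q[2],q[3],q[0]]).as_matrix()[:,1]; p=np.array(s['ee_pos']); psi=np.arctan2(Y[1],Y[0])
    if frm is not None: p=np.array(frm[:3]); psi=np.radians(frm[3])
    dpsi=np.radians(tgt[3])-psi; D=np.array(tgt[:3])-p
    print('clock',s['clock'],'from',p.round(4),np.degrees(psi).round(2),'D',D.round(4),np.degrees(dpsi).round(1),'F',np.round(s['force'],2))
    for i in range(n):
        a=psi+dpsi*i/n; d=D/n/.05
        print('{"dx":%.2f,"dy":%.2f,"dz":%.2f,"twist":%.2f,"gripper":%g},'%(-np.sin(a)*d[0]+np.cos(a)*d[1],np.cos(a)*d[0]+np.sin(a)*d[1],-d[2],-dpsi/n/.1,g),end='')
    print()
E
python3 - <<'E'
from h import *
d=np.load('pics/top1.npy'); P=cloud('top',d)
p=cv2.imread('pics/top1.png'); hsv=cv2.cvtColor(p,cv2.COLOR_BGR2HSV)
m=((hsv[...,1]>150)&(hsv[...,0]>95)&(hsv[...,0]<125)).astype(np.uint8)
l=cv2.connectedComponents(m)[1]; k=l==l[251,459]
c,s,a=cv2.minAreaRect((P[k&(d>0)][:,:2]*1000).astype(np.float32)); print('tray',c,s,a,k.sum())
plan((.439,.101,.2,-8),20,0)
E
```

```text
tray (471.2958679199219, -336.1044921875) (211.25181579589844, 207.4466552734375) 88.87069702148438 8031
clock 0.1 from [0.1538 0.6054 0.2306] 75.74 D [ 0.2852 -0.5044 -0.0306] -83.7 F [-0.23 -0.03 -1.02]
{"dx":-0.40,"dy":-0.42,"dz":0.03,"twist":0.73,"gripper":0},{"dx":-0.43,"dy":-0.39,"dz":0.03,"twist":0.73,"gripper":0},{"dx":-0.46,"dy":-0.36,"dz":0.03,"twist":0.73,"gripper":0},{"dx":-0.48,"dy":-0.32,"dz":0.03,"twist":0.73,"gripper":0},{"dx":-0.50,"dy":-0.29,"dz":0.03,"twist":0.73,"gripper":0},{"dx":-0.52,"dy":-0.25,"dz":0.03,"twist":0.73,"gripper":0},{"dx":-0.54,"dy":-0.21,"dz":0.03,"twist":0.73,"gripper":0},{"dx":-0.55,"dy":-0.17,"dz":0.03,"twist":0.73,"gripper":0},{"dx":-0.57,"dy":-0.13,"dz":0.03,"twist":0.73,"gripper":0},{"dx":-0.57,"dy":-0.09,"dz":0.03,"twist":0.73,"gripper":0},{"dx":-0.58,"dy":-0.04,"dz":0.03,"twist":0.73,"gripper":0},{"dx":-0.58,"dy":-0.00,"dz":0.03,"twist":0.73,"gripper":0},{"dx":-0.58,"dy":0.04,"dz":0.03,"twist":0.73,"gripper":0},{"dx":-0.57,"dy":0.08,"dz":0.03,"twist":0.73,"gripper":0},{"dx":-0.57,"dy":0.12,"dz":0.03,"twist":0.73,"gripper":0},{"dx":-0.56,"dy":0.17,"dz":0.03,"twist":0.73,"gripper":0},{"dx":-0.54,"dy":0.21,"dz":0.03,"twist":0.73,"gripper":0},{"dx":-0.53,"dy":0.24,"dz":0.03,"twist":0.73,"gripper":0},{"dx":-0.51,"dy":0.28,"dz":0.03,"twist":0.73,"gripper":0},{"dx":-0.48,"dy":0.32,"dz":0.03,"twist":0.73,"gripper":0},
```

{"api": "carry_out", "payload": {"motion": [{"dx":-0.4,"dy":-0.42,"dz":0.03,"twist":0.73,"gripper":0},{"dx":-0.43,"dy":-0.39,"dz":0.03,"twist":0.73,"gripper":0},{"dx":-0.46,"dy":-0.36,"dz":0.03,"twist":0.73,"gripper":0},{"dx":-0.48,"dy":-0.32,"dz":0.03,"twist":0.73,"gripper":0},{"dx":-0.5,"dy":-0.29,"dz":0.03,"twist":0.73,"gripper":0},{"dx":-0.52,"dy":-0.25,"dz":0.03,"twist":0.73,"gripper":0},{"dx":-0.54,"dy":-0.21,"dz":0.03,"twist":0.73,"gripper":0},{"dx":-0.55,"dy":-0.17,"dz":0.03,"twist":0.73,"gripper":0},{"dx":-0.57,"dy":-0.13,"dz":0.03,"twist":0.73,"gripper":0},{"dx":-0.57,"dy":-0.09,"dz":0.03,"twist":0.73,"gripper":0}], "force": 40}}

```text
clock: 1.35
ee_pos: [0.2964, 0.3515, 0.2162]
tcp_rot: [-0.0, 0.472, 0.882, 0.0]
force: [1.1, -0.2, -0.3]
grip_width: 0.501
grip_force: 0.0
```

{"api": "carry_out", "payload": {"motion": [{"dx":-0.58,"dy":-0.04,"dz":0.03,"twist":0.73,"gripper":0},{"dx":-0.58,"dy":0,"dz":0.03,"twist":0.73,"gripper":0},{"dx":-0.58,"dy":0.04,"dz":0.03,"twist":0.73,"gripper":0},{"dx":-0.57,"dy":0.08,"dz":0.03,"twist":0.73,"gripper":0},{"dx":-0.57,"dy":0.12,"dz":0.03,"twist":0.73,"gripper":0},{"dx":-0.56,"dy":0.17,"dz":0.03,"twist":0.73,"gripper":0},{"dx":-0.54,"dy":0.21,"dz":0.03,"twist":0.73,"gripper":0},{"dx":-0.53,"dy":0.24,"dz":0.03,"twist":0.73,"gripper":0},{"dx":-0.51,"dy":0.28,"dz":0.03,"twist":0.73,"gripper":0},{"dx":-0.48,"dy":0.32,"dz":0.03,"twist":0.73,"gripper":0}]}}

```text
clock: 2.6
ee_pos: [0.4398, 0.0989, 0.2012]
tcp_rot: [0.0, 0.756, 0.655, 0.0]
force: [1.1, -0.2, 0.1]
grip_width: 0.498
grip_force: 0.0
```

Run:
```python
from h import *
p,d=eyes.grab_frame('wrist'); cv2.imwrite('pics/w1.png',p[:,:,::-1])
plan((.439,.101,.066,-8),8,0)
print(telemetry.get_state()['joint_positions'])
```

```text
clock 2.65 from [0.4412 0.0955 0.2012] -8.61 D [-0.0022  0.0055 -0.1352] 0.6 F [ 0.84 -3.55 -0.27]
{"dx":0.01,"dy":-0.01,"dz":0.34,"twist":-0.01,"gripper":0},{"dx":0.01,"dy":-0.01,"dz":0.34,"twist":-0.01,"gripper":0},{"dx":0.01,"dy":-0.01,"dz":0.34,"twist":-0.01,"gripper":0},{"dx":0.01,"dy":-0.01,"dz":0.34,"twist":-0.01,"gripper":0},{"dx":0.01,"dy":-0.01,"dz":0.34,"twist":-0.01,"gripper":0},{"dx":0.01,"dy":-0.01,"dz":0.34,"twist":-0.01,"gripper":0},{"dx":0.01,"dy":-0.01,"dz":0.34,"twist":-0.01,"gripper":0},{"dx":0.01,"dy":-0.01,"dz":0.34,"twist":-0.01,"gripper":0},
[-0.79367144 -0.06041645  0.46688238  1.95982108  0.03002092  1.23546436
 -0.48759697]
```

View pics/w1.png

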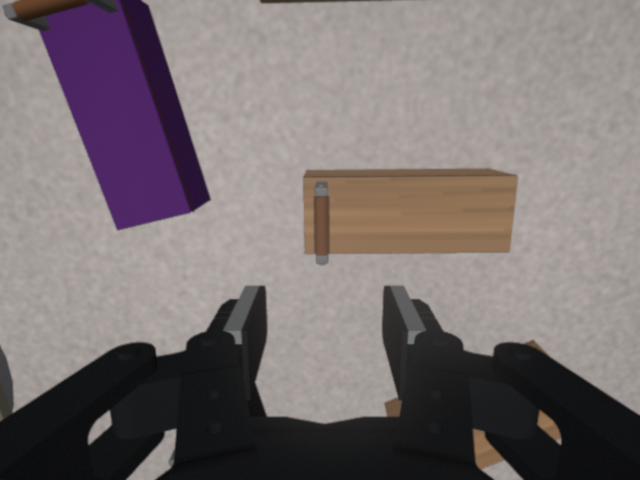

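The wrist view shows the bar handle of the left box at (322,225), centred between the fingers in the closing direction and clear of the purple look-alike. Next I'll descend.

{"api": "carry_out", "payload": {"motion": [{"dz":0.34,"gripper":0},{"dz":0.34,"gripper":0},{"dz":0.34,"gripper":0},{"dz":0.34,"gripper":0},{"dz":0.34,"gripper":0},{"dz":0.34,"gripper":0},{"dz":0.34,"gripper":0},{"dz":0.32,"gripper":0},{"gripper":0},{"gripper":0}]}}

```text
validation failed for argument at $.mo...
```

Run:
```python
from h import *
p,d=eyes.grab_frame('wrist'); cv2.imwrite('pics/w2.png',p[:,:,::-1])
plan((.439,.101,.066,-8),1,0)
```

```text
clock 2.7 from [0.4404 0.0972 0.2012] -8.38 D [-0.0014  0.0038 -0.1352] 0.4 F [-0.77  0.35 -0.01]
{"dx":0.07,"dy":-0.04,"dz":2.70,"twist":-0.07,"gripper":0},
```

View pics/w2.png

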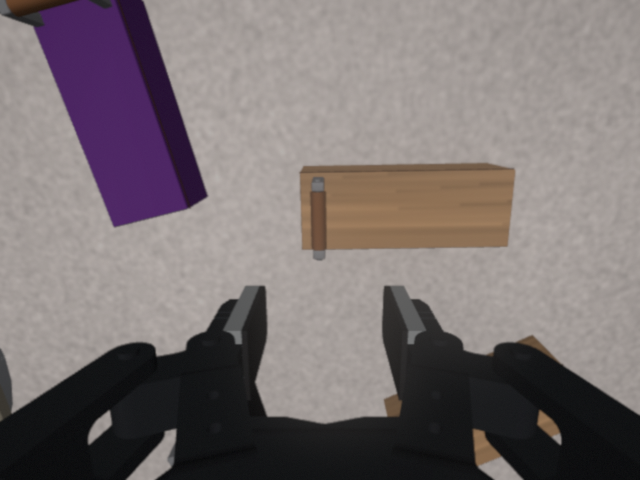

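The call was refused because every row must carry all the keys. The picture is as before, with the handle at (318,219). I'll resend with full rows and a slight correction.

{"api": "carry_out", "payload": {"motion": [{"dx":0.03,"dy":-0.02,"dz":0.34,"twist":0,"gripper":0},{"dx":0.03,"dy":-0.02,"dz":0.34,"twist":0,"gripper":0},{"dx":0,"dy":0,"dz":0.34,"twist":0,"gripper":0},{"dx":0,"dy":0,"dz":0.34,"twist":0,"gripper":0},{"dx":0,"dy":0,"dz":0.34,"twist":0,"gripper":0},{"dx":0,"dy":0,"dz":0.34,"twist":0,"gripper":0},{"dx":0,"dy":0,"dz":0.34,"twist":0,"gripper":0},{"dx":0,"dy":0,"dz":0.3,"twist":0,"gripper":0},{"dx":0,"dy":0,"dz":0,"twist":0,"gripper":0},{"dx":0,"dy":0,"dz":0,"twist":0,"gripper":0}]}}

```text
clock: 3.95
ee_pos: [0.4377, 0.104, 0.0677]
tcp_rot: [0.0, 0.754, 0.657, 0.0]
force: [-0.5, -0.1, 0.0]
grip_width: 0.499
grip_force: 0.0
```

Run:
```python
from h import *
p,d=eyes.grab_frame('wrist'); cv2.imwrite('pics/w3.png',p[:,:,::-1])
plan((.4385,.102,.065,-8),1,0)
```

```text
clock 4.0 from [0.4378 0.1041 0.0679] -7.91 D [ 0.0007 -0.0021 -0.0029] -0.1 F [ 0.14 -0.84  0.05]
{"dx":-0.04,"dy":0.02,"dz":0.06,"twist":0.02,"gripper":0},
```

View pics/w3.png

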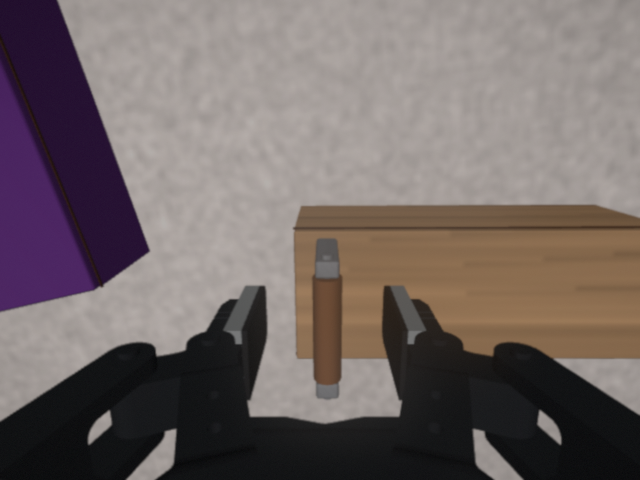

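The bar is centred between the fingers: sleeve rows 277–383, column 327. I'll make a small correction and close.

{"api": "carry_out", "payload": {"motion": [{"dx":-0.04,"dy":0.0,"dz":0.06,"twist":0,"gripper":0},{"dx":0,"dy":0,"dz":0,"twist":0,"gripper":-0.3},{"dx":0,"dy":0,"dz":0,"twist":0,"gripper":-0.6},{"dx":0,"dy":0,"dz":0,"twist":0,"gripper":-1},{"dx":0,"dy":0,"dz":0,"twist":0,"gripper":-1},{"dx":0,"dy":0,"dz":0,"twist":0,"gripper":-1},{"dx":0,"dy":0,"dz":0,"twist":0,"gripper":-1},{"dx":0,"dy":0,"dz":0,"twist":0,"gripper":-1},{"dx":0,"dy":0,"dz":0,"twist":0,"gripper":-1},{"dx":0,"dy":0,"dz":0,"twist":0,"gripper":-1}], "force": 40}}

```text
clock: 5.25
ee_pos: [0.4372, 0.102, 0.0644]
tcp_rot: [0.0, 0.754, 0.657, 0.0]
force: [1.4, 0.2, 1.9]
grip_width: 0.098
grip_force: 39.3
```

```bash
cat >> h.py <<'E'
def F(n=6):
    a=[]
    for i in range(n):
        eyes.grab_frame('wrist'); a.append(telemetry.get_state()['force'])
    s=telemetry.get_state(); print(s['clock'],'F',np.mean(a,0).round(2),'sd',np.std(a,0).round(2),s['ee_pos'].round(4) if hasattr(s['ee_pos'],'round') else s['ee_pos'])
E
python3 -c "
from h import *
F()"
```

```text
5.55 F [ 2.04 -0.04  2.69] sd [0.42 0.34 0.64] [0.4372 0.102  0.0644]
```

{"api": "carry_out", "payload": {"motion": [{"dx":0,"dy":0,"dz":-0.08,"twist":0,"gripper":-1},{"dx":0,"dy":0,"dz":-0.08,"twist":0,"gripper":-1},{"dx":0,"dy":0,"dz":-0.08,"twist":0,"gripper":-1},{"dx":0,"dy":0,"dz":-0.08,"twist":0,"gripper":-1},{"dx":0,"dy":0,"dz":0,"twist":0,"gripper":-1},{"dx":0,"dy":0,"dz":0,"twist":0,"gripper":-1},{"dx":0,"dy":0,"dz":0,"twist":0,"gripper":-1},{"dx":0,"dy":0,"dz":0,"twist":0,"gripper":-1},{"dx":0,"dy":0,"dz":0,"twist":0,"gripper":-1},{"dx":0,"dy":0,"dz":0,"twist":0,"gripper":-1}]}}

```text
clock: 6.8
ee_pos: [0.437, 0.102, 0.0803]
tcp_rot: [-0.0, 0.754, 0.657, -0.0]
force: [-1.4, 0.5, 0.2]
grip_width: 0.1
grip_force: 39.2
```

```bash
python3 -c "
from h import *
F(10)"
```

```text
7.3 F [-1.1   0.09 -0.02] sd [0.56 0.58 0.52] [0.437  0.102  0.0803]
```

Run:
```python
from h import *
p,d=eyes.grab_frame('scene')
cv2.imwrite('pics/s4.png',cv2.resize(p[120:300,240:460,::-1],None,fx=3.2,fy=3.2,interpolation=cv2.INTER_CUBIC))
```

```text
(no output)
```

View pics/s4.png

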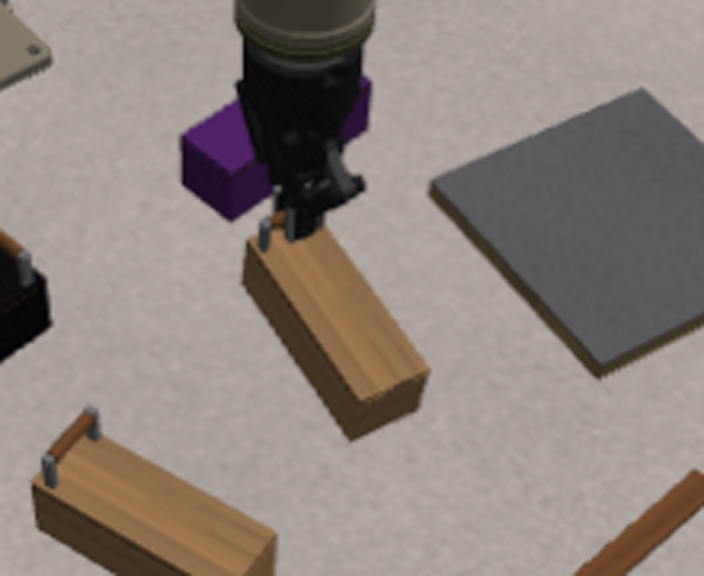

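The bar is held, and the box's far end at crop (390,400) seems to rest on the bench. I'll check the lid tilt by depth to confirm the handle end is actually raised.

Run:
```python
from h import *
p,d=eyes.grab_frame('scene'); P=cloud('scene',d)
for cu,cv_ in ((310,250),(330,290),(350,330),(370,365)):
    u,v=int(240+cu/3.2),int(120+cv_/3.2); print(u,v,np.median(P[v-1:v+2,u-1:u+2].reshape(-1,3),0).round(4))
F(10)
```

```text
336 198 [0.4516 0.1068 0.0661]
343 210 [0.4835 0.099  0.0626]
349 223 [0.5187 0.0884 0.0576]
355 234 [0.5468 0.081  0.0538]
7.9 F [-1.22  0.26 -0.42] sd [0.56 0.55 0.72] [0.437  0.102  0.0803]
```

The lid is tilted about 7°, so the handle end is raised. Fx < 0 means the bar is being pushed towards the far end, so the load may read too light. I'll pull back slightly and read again.

{"api": "carry_out", "payload": {"motion": [{"dx":0,"dy":-0.05,"dz":0,"twist":0,"gripper":-1},{"dx":0,"dy":-0.05,"dz":0,"twist":0,"gripper":-1},{"dx":0,"dy":-0.03,"dz":0,"twist":0,"gripper":-1},{"dx":0,"dy":0,"dz":0,"twist":0,"gripper":-1},{"dx":0,"dy":0,"dz":0,"twist":0,"gripper":-1},{"dx":0,"dy":0,"dz":0,"twist":0,"gripper":-1},{"dx":0,"dy":0,"dz":0,"twist":0,"gripper":-1},{"dx":0,"dy":0,"dz":0,"twist":0,"gripper":-1},{"dx":0,"dy":0,"dz":0,"twist":0,"gripper":-1},{"dx":0,"dy":0,"dz":0,"twist":0,"gripper":-1}]}}

```text
clock: 9.15
ee_pos: [0.4306, 0.1028, 0.0803]
tcp_rot: [-0.0, 0.754, 0.657, -0.0]
force: [-1.7, 0.8, -0.3]
grip_width: 0.095
grip_force: 39.3
```

```bash
python3 -c "
from h import *
F(15)"
```

```text
9.9 F [-1.27  0.2  -0.4 ] sd [0.46 0.51 0.42] [0.4306 0.1028 0.0803]
```

```bash
cat >> h.py <<'E'
def T(n=8):
    a=[];f=[];w=[]
    for i in range(n):
        eyes.grab_frame('wrist'); s=telemetry.get_state(); a.append(s['joint_torque']); f.append(s['force']); w.append(s['wrist_torque'])
    print(round(s['clock'],2),np.round(s['ee_pos'],4),'tau',np.mean(a,0).round(2),'sd',np.std(a,0).round(2),'F',np.mean(f,0).round(2),'M',np.mean(w,0).round(3))
E
python3 -c "
from h import *
T()"
```

```text
10.3 [0.4306 0.1028 0.0803] tau [  0.2  -33.39   1.64 -33.51   0.15  -0.35  -0.  ] sd [0. 0. 0. 0. 0. 0. 0.] F [-1.12 -0.08 -0.12] M [ 0.037  0.232 -0.   ]
```

{"api": "carry_out", "payload": {"motion": [{"dx":0,"dy":0,"dz":0.1,"twist":0,"gripper":-1},{"dx":0,"dy":0,"dz":0.1,"twist":0,"gripper":-1},{"dx":0,"dy":0,"dz":0.08,"twist":0,"gripper":-1},{"dx":0,"dy":0,"dz":0.02,"twist":0,"gripper":-1},{"dx":0,"dy":0,"dz":0,"twist":0,"gripper":-0.7},{"dx":0,"dy":0,"dz":0,"twist":0,"gripper":0},{"dx":0,"dy":0,"dz":0,"twist":0,"gripper":0},{"dx":0,"dy":0,"dz":-0.1,"twist":0,"gripper":0},{"dx":0,"dy":0,"dz":-0.1,"twist":0,"gripper":0},{"dx":0,"dy":0,"dz":-0.1,"twist":0,"gripper":0}]}}

```text
clock: 11.55
ee_pos: [0.4307, 0.1029, 0.0808]
tcp_rot: [0.0, 0.754, 0.657, 0.0]
force: [1.1, -0.3, 0.6]
grip_width: 0.499
grip_force: 0.0
```

```bash
python3 -c "
from h import *
for i in range(4): eyes.grab_frame('wrist')
T()
plan((.4904,-.122,.15,18.4),10,0)"
```

```text
12.15 [0.4306 0.1029 0.0802] tau [-0.000e+00 -3.327e+01  1.410e+00 -3.280e+01  1.000e-02  0.000e+00
 -0.000e+00] sd [0.   0.08 0.   0.06 0.   0.   0.  ] F [-0.26 -0.07 -0.16] M [ 0.018  0.017 -0.022]
clock 12.15 from [0.4306 0.1029 0.0802] -7.91 D [ 0.0598 -0.2249  0.0698] 26.3 F [ 0.85 -0.11  0.38]
{"dx":-0.43,"dy":0.18,"dz":-0.14,"twist":-0.46,"gripper":0},{"dx":-0.44,"dy":0.16,"dz":-0.14,"twist":-0.46,"gripper":0},{"dx":-0.44,"dy":0.14,"dz":-0.14,"twist":-0.46,"gripper":0},{"dx":-0.45,"dy":0.12,"dz":-0.14,"twist":-0.46,"gripper":0},{"dx":-0.45,"dy":0.10,"dz":-0.14,"twist":-0.46,"gripper":0},{"dx":-0.46,"dy":0.08,"dz":-0.14,"twist":-0.46,"gripper":0},{"dx":-0.46,"dy":0.06,"dz":-0.14,"twist":-0.46,"gripper":0},{"dx":-0.46,"dy":0.04,"dz":-0.14,"twist":-0.46,"gripper":0},{"dx":-0.47,"dy":0.01,"dz":-0.14,"twist":-0.46,"gripper":0},{"dx":-0.47,"dy":-0.01,"dz":-0.14,"twist":-0.46,"gripper":0},
```

With the hand empty at the same pose, force reads about zero. Lifted, it showed only about 0.25 N vertical and 1.1 N push. The moment about the far edge gives W ≈ 2 N, so the left box is light. Now to heft the right box; I'll rise first, then go over.

```bash
python3 -c "
from h import *
plan((.4904,-.122,.155,18.4),7,0,(.4306,.1029,.155,-7.9))"
```

```text
clock 12.15 from [0.4306 0.1029 0.155 ] -7.9 D [ 0.0598 -0.2249  0.    ] 26.3 F [ 0.85 -0.11  0.38]
{"dx":-0.61,"dy":0.26,"dz":-0.00,"twist":-0.66,"gripper":0},{"dx":-0.63,"dy":0.22,"dz":-0.00,"twist":-0.66,"gripper":0},{"dx":-0.64,"dy":0.18,"dz":-0.00,"twist":-0.66,"gripper":0},{"dx":-0.65,"dy":0.13,"dz":-0.00,"twist":-0.66,"gripper":0},{"dx":-0.66,"dy":0.09,"dz":-0.00,"twist":-0.66,"gripper":0},{"dx":-0.66,"dy":0.05,"dz":-0.00,"twist":-0.66,"gripper":0},{"dx":-0.66,"dy":0.00,"dz":-0.00,"twist":-0.66,"gripper":0},
```

{"api": "carry_out", "payload": {"motion": [{"dx":0,"dy":0,"dz":-0.5,"twist":0,"gripper":0},{"dx":0,"dy":0,"dz":-0.5,"twist":0,"gripper":0},{"dx":0,"dy":0,"dz":-0.5,"twist":0,"gripper":0},{"dx":-0.61,"dy":0.26,"dz":0,"twist":-0.66,"gripper":0},{"dx":-0.63,"dy":0.22,"dz":0,"twist":-0.66,"gripper":0},{"dx":-0.64,"dy":0.18,"dz":0,"twist":-0.66,"gripper":0},{"dx":-0.65,"dy":0.13,"dz":0,"twist":-0.66,"gripper":0},{"dx":-0.66,"dy":0.09,"dz":0,"twist":-0.66,"gripper":0},{"dx":-0.66,"dy":0.05,"dz":0,"twist":-0.66,"gripper":0},{"dx":-0.66,"dy":0,"dz":0,"twist":-0.66,"gripper":0}]}}

```text
clock: 13.4
ee_pos: [0.4912, -0.1224, 0.1553]
tcp_rot: [0.0, 0.583, 0.813, 0.0]
force: [0.6, 0.2, -0.6]
grip_width: 0.499
grip_force: 0.0
```

Run:
```python
from h import *
for i in range(3): eyes.grab_frame('wrist')
from scipy.spatial.transform import Rotation as Ro
s=telemetry.get_state(); p,d=eyes.grab_frame('wrist'); m=eyes.camera_model('wrist'); q=s['tcp_rot']
K=np.array([[m['fx'],0,m['cx']],[0,m['fy'],m['cy']],[0,0,1]])
v,u=np.mgrid[:480,:640]
n=cv2.undistortPoints(np.stack([u,v],-1).reshape(-1,1,2).astype(float),K,m['D']).reshape(480,640,2)
C=np.dstack([n,np.ones((480,640))])*d[...,None]
Tt=C@m['mount'][:3,:3].T+m['mount'][:3,3]
W=Tt@Ro.from_quat([q[1],q[2],q[3],q[0]]).as_matrix().T+s['ee_pos']
# handle points: height 0.07-0.095 near, and not gripper (tool z>0.02)
k=(W[...,2]>.072)&(W[...,2]<.095)&(Tt[...,2]>.03)&(d>0)&(abs(Tt[...,0])<.06)&(abs(Tt[...,1])<.05)
c,sz,a=cv2.minAreaRect((W[k][:,:2]*1000).astype(np.float32)); print('handle',k.sum(),c,sz,a,W[k][:,2].max())
plan((c[0]/1000,c[1]/1000,.065,18.4),8,0)
```

```text
handle 1614 (489.19964599609375, -122.82955932617188) (9.70627498626709, 54.3025016784668) 18.632150650024414 0.08666895539907181
clock 13.6 from [ 0.4908 -0.1217  0.1551] 18.46 D [-0.0016 -0.0011 -0.0901] -0.1 F [0.21 0.53 0.24]
{"dx":-0.00,"dy":-0.00,"dz":0.23,"twist":0.00,"gripper":0},{"dx":-0.00,"dy":-0.00,"dz":0.23,"twist":0.00,"gripper":0},{"dx":-0.00,"dy":-0.00,"dz":0.23,"twist":0.00,"gripper":0},{"dx":-0.00,"dy":-0.00,"dz":0.23,"twist":0.00,"gripper":0},{"dx":-0.00,"dy":-0.00,"dz":0.23,"twist":0.00,"gripper":0},{"dx":-0.00,"dy":-0.00,"dz":0.23,"twist":0.00,"gripper":0},{"dx":-0.00,"dy":-0.00,"dz":0.23,"twist":0.00,"gripper":0},{"dx":-0.00,"dy":-0.00,"dz":0.23,"twist":0.00,"gripper":0},
```

{"api": "carry_out", "payload": {"motion": [{"dx":0,"dy":-0.04,"dz":0.4,"twist":0,"gripper":0},{"dx":0,"dy":0,"dz":0.4,"twist":0,"gripper":0},{"dx":0,"dy":0,"dz":0.4,"twist":0,"gripper":0},{"dx":0,"dy":0,"dz":0.4,"twist":0,"gripper":0},{"dx":0,"dy":0,"dz":0.2,"twist":0,"gripper":0},{"dx":0,"dy":0,"dz":0,"twist":0,"gripper":-0.5},{"dx":0,"dy":0,"dz":0,"twist":0,"gripper":-1},{"dx":0,"dy":0,"dz":0,"twist":0,"gripper":-1},{"dx":0,"dy":0,"dz":0,"twist":0,"gripper":-1},{"dx":0,"dy":0,"dz":0,"twist":0,"gripper":-1}]}}

```text
clock: 14.85
ee_pos: [0.4899, -0.1218, 0.0659]
tcp_rot: [0.0, 0.584, 0.812, 0.001]
force: [1.4, 2.5, 5.9]
grip_width: 0.094
grip_force: 39.8
```

{"api": "carry_out", "payload": {"motion": [{"dx":0,"dy":0,"dz":0,"twist":0,"gripper":-1},{"dx":0,"dy":0,"dz":-0.08,"twist":0,"gripper":-1},{"dx":0,"dy":0,"dz":-0.08,"twist":0,"gripper":-1},{"dx":0,"dy":0,"dz":-0.08,"twist":0,"gripper":-1},{"dx":0,"dy":0,"dz":-0.08,"twist":0,"gripper":-1},{"dx":0,"dy":0,"dz":0,"twist":0,"gripper":-1},{"dx":0,"dy":0,"dz":0,"twist":0,"gripper":-1},{"dx":0,"dy":0,"dz":0,"twist":0,"gripper":-1},{"dx":0,"dy":0,"dz":0,"twist":0,"gripper":-1},{"dx":0,"dy":0,"dz":0,"twist":0,"gripper":-1}]}}

```text
clock: 16.1
ee_pos: [0.4888, -0.1223, 0.0812]
tcp_rot: [-0.0, 0.584, 0.812, -0.0]
force: [-3.8, -0.9, -2.6]
grip_width: 0.095
grip_force: 39.8
```

```bash
python3 -c "
from h import *
T(10)
p,d=eyes.grab_frame('scene'); P=cloud('scene',d)
x0=np.array([.549,-.102]);e=np.array([np.cos(.321),np.sin(.321)]);n=np.array([-e[1],e[0]])
Q=P[...,:2]-x0; a=Q@e; b=Q@n
for t in(-.03,0,.03,.06):
  k=(abs(a-t)<.008)&(abs(b)<.015)&(P[...,2]>.03)&(P[...,2]<.085); print(t,k.sum(),np.median(P[k][:,2]).round(4) if k.any() else '')
"
```

```text
16.6 [ 0.4889 -0.1222  0.0813] tau [-1.200e+00 -4.038e+01  5.530e+00 -3.611e+01 -7.500e-01 -1.340e+00
 -2.000e-02] sd [0.11 0.04 0.11 0.1  0.06 0.1  0.  ] F [-5.   -1.15 -1.67] M [-0.281  0.999  0.025]
-0.03 97 0.0641
0 101 0.0603
0.03 106 0.0575
0.06 116 0.0536
```

Tilt is confirmed. The load is far larger: about 5.1 N push and 1.7 N down, and the same moment balance gives W ≈ 9–10 N, so the right box is heavy. It goes on the board and the left box in the tray. Next I'll lower the right box, release and rise.

{"api": "carry_out", "payload": {"motion": [{"dx":0,"dy":0,"dz":0.1,"twist":0,"gripper":-1},{"dx":0,"dy":0,"dz":0.1,"twist":0,"gripper":-1},{"dx":0,"dy":0,"dz":0.08,"twist":0,"gripper":-1},{"dx":0,"dy":0,"dz":0.03,"twist":0,"gripper":-1},{"dx":0,"dy":0,"dz":0,"twist":0,"gripper":-0.7},{"dx":0,"dy":0,"dz":0,"twist":0,"gripper":0},{"dx":0,"dy":0,"dz":0,"twist":0,"gripper":0.2},{"dx":0,"dy":0,"dz":-0.6,"twist":0,"gripper":1},{"dx":0,"dy":0,"dz":-0.7,"twist":0,"gripper":1},{"dx":0,"dy":0,"dz":-0.7,"twist":0,"gripper":1}]}}

```text
clock: 17.9
ee_pos: [0.4893, -0.1221, 0.167]
tcp_rot: [0.0, 0.584, 0.812, 0.0]
force: [2.0, 1.0, -0.1]
grip_width: 1.002
grip_force: 0.0
```

```bash
python3 -c "
from h import *
plan((.549,-.103,.18,108.4),18,1)
print(telemetry.get_state()['joint_positions'])"
```

```text
clock 17.9 from [ 0.4893 -0.1221  0.167 ] 18.56 D [0.0597 0.0191 0.013 ] 89.8 F [ 2.01  0.99 -0.13]
{"dx":-0.00,"dy":0.07,"dz":-0.01,"twist":-0.87,"gripper":1},{"dx":-0.01,"dy":0.07,"dz":-0.01,"twist":-0.87,"gripper":1},{"dx":-0.01,"dy":0.07,"dz":-0.01,"twist":-0.87,"gripper":1},{"dx":-0.02,"dy":0.07,"dz":-0.01,"twist":-0.87,"gripper":1},{"dx":-0.02,"dy":0.07,"dz":-0.01,"twist":-0.87,"gripper":1},{"dx":-0.03,"dy":0.06,"dz":-0.01,"twist":-0.87,"gripper":1},{"dx":-0.04,"dy":0.06,"dz":-0.01,"twist":-0.87,"gripper":1},{"dx":-0.04,"dy":0.06,"dz":-0.01,"twist":-0.87,"gripper":1},{"dx":-0.05,"dy":0.05,"dz":-0.01,"twist":-0.87,"gripper":1},{"dx":-0.05,"dy":0.05,"dz":-0.01,"twist":-0.87,"gripper":1},{"dx":-0.05,"dy":0.04,"dz":-0.01,"twist":-0.87,"gripper":1},{"dx":-0.06,"dy":0.04,"dz":-0.01,"twist":-0.87,"gripper":1},{"dx":-0.06,"dy":0.03,"dz":-0.01,"twist":-0.87,"gripper":1},{"dx":-0.06,"dy":0.03,"dz":-0.01,"twist":-0.87,"gripper":1},{"dx":-0.07,"dy":0.02,"dz":-0.01,"twist":-0.87,"gripper":1},{"dx":-0.07,"dy":0.02,"dz":-0.01,"twist":-0.87,"gripper":1},{"dx":-0.07,"dy":0.01,"dz":-0.01,"twist":-0.87,"gripper":1},{"dx":-0.07,"dy":0.01,"dz":-0.01,"twist":-0.87,"gripper":1},
[-0.53019054  0.12046772  0.73950766  1.89296894 -0.08861177  1.16026711
  0.56509975]
```

{"api": "carry_out", "payload": {"motion": [{"dx":0,"dy":0.07,"dz":-0.02,"twist":-0.87,"gripper":1},{"dx":-0.01,"dy":0.07,"dz":-0.02,"twist":-0.87,"gripper":1},{"dx":-0.01,"dy":0.07,"dz":-0.02,"twist":-0.87,"gripper":1},{"dx":-0.02,"dy":0.07,"dz":-0.02,"twist":-0.87,"gripper":1},{"dx":-0.02,"dy":0.07,"dz":-0.02,"twist":-0.87,"gripper":1},{"dx":-0.03,"dy":0.06,"dz":-0.02,"twist":-0.87,"gripper":1},{"dx":-0.04,"dy":0.06,"dz":-0.02,"twist":-0.87,"gripper":1},{"dx":-0.04,"dy":0.06,"dz":-0.02,"twist":-0.87,"gripper":1},{"dx":-0.05,"dy":0.05,"dz":-0.02,"twist":-0.87,"gripper":1},{"dx":-0.05,"dy":0.05,"dz":-0.02,"twist":-0.87,"gripper":1}]}}

```text
clock: 19.15
ee_pos: [0.5233, -0.1111, 0.176]
tcp_rot: [0.0, 0.186, 0.983, 0.0]
force: [0.4, 0.3, 0.4]
grip_width: 1.001
grip_force: 0.0
```

{"api": "carry_out", "payload": {"motion": [{"dx":-0.05,"dy":0.04,"dz":0,"twist":-0.87,"gripper":1},{"dx":-0.06,"dy":0.04,"dz":0,"twist":-0.87,"gripper":1},{"dx":-0.06,"dy":0.03,"dz":0,"twist":-0.87,"gripper":1},{"dx":-0.06,"dy":0.03,"dz":0,"twist":-0.87,"gripper":1},{"dx":-0.07,"dy":0.02,"dz":0,"twist":-0.87,"gripper":1},{"dx":-0.07,"dy":0.02,"dz":0,"twist":-0.87,"gripper":1},{"dx":-0.07,"dy":0.01,"dz":0,"twist":-0.87,"gripper":1},{"dx":-0.07,"dy":0.01,"dz":0,"twist":-0.87,"gripper":1},{"dx":0,"dy":0,"dz":0,"twist":0,"gripper":1},{"dx":0,"dy":0,"dz":0,"twist":0,"gripper":1}]}}

```text
clock: 20.4
ee_pos: [0.5494, -0.1029, 0.1758]
tcp_rot: [0.0, -0.158, 0.987, 0.0]
force: [-0.4, 1.0, 0.6]
grip_width: 0.998
grip_force: 0.0
```

```bash
cat >> h.py <<'E'
def wcloud():
    from scipy.spatial.transform import Rotation as Ro
    s=telemetry.get_state(); p,d=eyes.grab_frame('wrist'); m=eyes.camera_model('wrist'); q=s['tcp_rot']
    K=np.array([[m['fx'],0,m['cx']],[0,m['fy'],m['cy']],[0,0,1]])
    v,u=np.mgrid[:480,:640]
    n=cv2.undistortPoints(np.stack([u,v],-1).reshape(-1,1,2).astype(float),K,m['D']).reshape(480,640,2)
    Tt=(np.dstack([n,np.ones((480,640))])*d[...,None])@m['mount'][:3,:3].T+m['mount'][:3,3]
    W=Tt@Ro.from_quat([q[1],q[2],q[3],q[0]]).as_matrix().T+s['ee_pos']
    W[(Tt[...,2]<.01)|(d<=0)]=9
    return W,p
E
python3 -c "
from h import *
W,p=wcloud()
print('lid',rect(W,.046,.062,(.4,.66,-.2,-.03)),'handle',rect(W,.074,.095,(.44,.54,-.17,-.07)))
p,d=eyes.grab_frame('top'); P=cloud('top',d)
print('topL lid',rect(P,.044,.064,(.39,.62,.02,.19)),rect(P,.068,.1,(.39,.62,.02,.19)))
plan((.549,-.103,.013,108.4),8,1)
"
```

```text
lid (17383, array([ 546.4, -103.4]), array([149.9,  56.2]), 18.6, 0.054) handle (1631, array([ 487.9, -122.9]), array([ 9.7, 53.7]), 18.4, 0.0841)
topL lid (1569, array([491.8,  93.5]), array([ 57.5, 148.3]), 82.0, 0.0536) (107, array([431.4, 101.6]), array([53.1,  9.9]), 82.9, 0.0838)
clock 20.5 from [ 0.5494 -0.1029  0.1758] 108.21 D [-4.000e-04 -1.000e-04 -1.628e-01] 0.2 F [ 0.21 -0.74  0.02]
{"dx":0.00,"dy":0.00,"dz":0.41,"twist":-0.00,"gripper":1},{"dx":0.00,"dy":0.00,"dz":0.41,"twist":-0.00,"gripper":1},{"dx":0.00,"dy":0.00,"dz":0.41,"twist":-0.00,"gripper":1},{"dx":0.00,"dy":0.00,"dz":0.41,"twist":-0.00,"gripper":1},{"dx":0.00,"dy":0.00,"dz":0.41,"twist":-0.00,"gripper":1},{"dx":0.00,"dy":0.00,"dz":0.41,"twist":-0.00,"gripper":1},{"dx":0.00,"dy":0.00,"dz":0.41,"twist":-0.00,"gripper":1},{"dx":0.00,"dy":0.00,"dz":0.41,"twist":-0.00,"gripper":1},
```

{"api": "carry_out", "payload": {"motion": [{"dx":0.06,"dy":0,"dz":0.4,"twist":-0.05,"gripper":1},{"dx":0,"dy":0,"dz":0.4,"twist":0,"gripper":1},{"dx":0,"dy":0,"dz":0.4,"twist":0,"gripper":1},{"dx":0,"dy":0,"dz":0.4,"twist":0,"gripper":1},{"dx":0,"dy":0,"dz":0.4,"twist":0,"gripper":1},{"dx":0,"dy":0,"dz":0.4,"twist":0,"gripper":1},{"dx":0,"dy":0,"dz":0.4,"twist":0,"gripper":1},{"dx":0,"dy":0,"dz":0.4,"twist":0,"gripper":1},{"dx":0,"dy":0,"dz":0.03,"twist":0,"gripper":0.5},{"dx":0,"dy":0,"dz":0,"twist":0,"gripper":0}], "force": 80}}

```text
clock: 21.75
ee_pos: [0.5467, -0.1033, 0.0151]
tcp_rot: [0.0, -0.161, 0.987, 0.0]
force: [0.9, -0.4, -10.5]
grip_width: 0.646
grip_force: 87.0
```

{"api": "carry_out", "payload": {"motion": [{"dx":0,"dy":0,"dz":0,"twist":0,"gripper":0},{"dx":0,"dy":0,"dz":0,"twist":0,"gripper":0},{"dx":0,"dy":0,"dz":0,"twist":0,"gripper":0},{"dx":0,"dy":0,"dz":-0.1,"twist":0,"gripper":0},{"dx":0,"dy":0,"dz":-0.2,"twist":0,"gripper":0},{"dx":0,"dy":0,"dz":-0.5,"twist":0,"gripper":0},{"dx":0,"dy":0,"dz":-0.5,"twist":0,"gripper":0},{"dx":0,"dy":0,"dz":-0.5,"twist":0,"gripper":0},{"dx":0,"dy":0,"dz":-0.5,"twist":0,"gripper":0},{"dx":0,"dy":0,"dz":-0.2,"twist":0,"gripper":0}]}}

```text
clock: 23.0
ee_pos: [0.547, -0.1042, 0.1408]
tcp_rot: [0.001, -0.161, 0.987, -0.0]
force: [-0.4, 0.7, -9.6]
grip_width: 0.646
grip_force: 87.9
```

```bash
python3 -c "
from h import *
T(5)
print(telemetry.get_state()['grip_width'])
W,p=wcloud(); s=telemetry.get_state(); z=s['ee_pos'][2]
print('handle',rect(W,z+.045,z+.09,(.42,.54,-.2,-.05)))
plan((.532,.348,.141,82.8),18,0)"
```

```text
23.25 [ 0.5459 -0.1037  0.1382] tau [-9.000e-02 -5.225e+01  6.840e+00 -3.983e+01  6.000e-02  9.000e-02
 -3.000e-02] sd [0.22 1.83 0.41 1.42 0.06 0.17 0.04] F [ 0.09 -0.33 -8.7 ] M [-0.018 -0.035 -0.002]
0.6474680854589603
handle (0, array([0., 0.]), array([0., 0.]), 0.0, nan)
clock 23.3 from [ 0.5459 -0.1037  0.1381] 108.58 D [-0.0139  0.4517  0.0029] -25.8 F [-0.24 -0.22 -9.76]
  return _methods._mean(a, axis=axis, dtype=dtype,
  ret = ret.dtype.type(ret / rcount)
```

The packed weight is confirmed at about 9 N. Now to carry it to the board.

{"api": "carry_out", "payload": {"motion": [{"dx":-0.15,"dy":0.48,"dz":0,"twist":0.25,"gripper":0},{"dx":-0.13,"dy":0.48,"dz":0,"twist":0.25,"gripper":0},{"dx":-0.12,"dy":0.49,"dz":0,"twist":0.25,"gripper":0},{"dx":-0.11,"dy":0.49,"dz":0,"twist":0.25,"gripper":0},{"dx":-0.1,"dy":0.49,"dz":0,"twist":0.25,"gripper":0},{"dx":-0.08,"dy":0.5,"dz":0,"twist":0.25,"gripper":0},{"dx":-0.07,"dy":0.5,"dz":0,"twist":0.25,"gripper":0},{"dx":-0.06,"dy":0.5,"dz":0,"twist":0.25,"gripper":0},{"dx":-0.05,"dy":0.5,"dz":0,"twist":0.25,"gripper":0},{"dx":-0.03,"dy":0.5,"dz":0,"twist":0.25,"gripper":0}]}}

```text
clock: 24.55
ee_pos: [0.5383, 0.1479, 0.1383]
tcp_rot: [-0.001, -0.037, 0.999, -0.0]
force: [0.5, -0.6, -9.2]
grip_width: 0.646
grip_force: 87.6
```

{"api": "carry_out", "payload": {"motion": [{"dx":-0.02,"dy":0.5,"dz":0,"twist":0.25,"gripper":0},{"dx":-0.01,"dy":0.5,"dz":0,"twist":0.25,"gripper":0},{"dx":0,"dy":0.5,"dz":0,"twist":0.25,"gripper":0},{"dx":0.02,"dy":0.5,"dz":0,"twist":0.25,"gripper":0},{"dx":0.03,"dy":0.5,"dz":0,"twist":0.25,"gripper":0},{"dx":0.04,"dy":0.5,"dz":0,"twist":0.25,"gripper":0},{"dx":0.05,"dy":0.5,"dz":0,"twist":0.25,"gripper":0},{"dx":0.07,"dy":0.5,"dz":0,"twist":0.25,"gripper":0},{"dx":0,"dy":0,"dz":0,"twist":0,"gripper":0},{"dx":0,"dy":0,"dz":0,"twist":0,"gripper":0}]}}

```text
clock: 25.8
ee_pos: [0.5323, 0.3469, 0.1382]
tcp_rot: [-0.0, 0.063, 0.998, -0.001]
force: [0.2, -0.1, -8.7]
grip_width: 0.64
grip_force: 87.8
```

```bash
python3 -c "
from h import *
plan((.532,.348,.034,82.8),6,0)"
```

```text
clock 25.8 from [0.5323 0.3469 0.1382] 82.78 D [-0.0003  0.0011 -0.1042] 0.0 F [ 0.23 -0.06 -8.74]
{"dx":0.00,"dy":0.00,"dz":0.35,"twist":-0.00,"gripper":0},{"dx":0.00,"dy":0.00,"dz":0.35,"twist":-0.00,"gripper":0},{"dx":0.00,"dy":0.00,"dz":0.35,"twist":-0.00,"gripper":0},{"dx":0.00,"dy":0.00,"dz":0.35,"twist":-0.00,"gripper":0},{"dx":0.00,"dy":0.00,"dz":0.35,"twist":-0.00,"gripper":0},{"dx":0.00,"dy":0.00,"dz":0.35,"twist":-0.00,"gripper":0},
```

{"api": "carry_out", "payload": {"motion": [{"dx":0,"dy":0,"dz":0.4,"twist":0,"gripper":0},{"dx":0,"dy":0,"dz":0.4,"twist":0,"gripper":0},{"dx":0,"dy":0,"dz":0.4,"twist":0,"gripper":0},{"dx":0,"dy":0,"dz":0.4,"twist":0,"gripper":0},{"dx":0,"dy":0,"dz":0.25,"twist":0,"gripper":0},{"dx":0,"dy":0,"dz":0.1,"twist":0,"gripper":0},{"dx":0,"dy":0,"dz":0.06,"twist":0,"gripper":0},{"dx":0,"dy":0,"dz":0.03,"twist":0,"gripper":0},{"dx":0,"dy":0,"dz":0.01,"twist":0,"gripper":0},{"dx":0,"dy":0,"dz":0,"twist":0,"gripper":0}]}}

```text
clock: 27.05
ee_pos: [0.5326, 0.3479, 0.0371]
tcp_rot: [0.0, 0.063, 0.998, 0.0]
force: [0.9, -0.4, -9.2]
grip_width: 0.647
grip_force: 87.9
```

{"api": "carry_out", "payload": {"motion": [{"dx":0,"dy":0,"dz":0.02,"twist":0,"gripper":0},{"dx":0,"dy":0,"dz":0.02,"twist":0,"gripper":0},{"dx":0,"dy":0,"dz":0.02,"twist":0,"gripper":0},{"dx":0,"dy":0,"dz":0.01,"twist":0,"gripper":0},{"dx":0,"dy":0,"dz":0.01,"twist":0,"gripper":0},{"dx":0,"dy":0,"dz":0,"twist":0,"gripper":0},{"dx":0,"dy":0,"dz":0,"twist":0,"gripper":0},{"dx":0,"dy":0,"dz":0,"twist":0,"gripper":0},{"dx":0,"dy":0,"dz":0,"twist":0,"gripper":0},{"dx":0,"dy":0,"dz":0,"twist":0,"gripper":0}]}}

```text
clock: 28.3
ee_pos: [0.5324, 0.3478, 0.0331]
tcp_rot: [-0.0, 0.063, 0.998, 0.0]
force: [-5.2, -2.6, 0.5]
grip_width: 0.646
grip_force: 88.8
```

The box rests on the board. Next I'll release and rise.

{"api": "carry_out", "payload": {"motion": [{"dx":0,"dy":0,"dz":0,"twist":0,"gripper":0.5},{"dx":0,"dy":0,"dz":0,"twist":0,"gripper":0.7},{"dx":0,"dy":0,"dz":0,"twist":0,"gripper":0.8},{"dx":0,"dy":0,"dz":-0.1,"twist":0,"gripper":0.8},{"dx":0,"dy":0,"dz":-0.4,"twist":0,"gripper":0.8},{"dx":0,"dy":0,"dz":-0.5,"twist":0,"gripper":0.8},{"dx":0,"dy":0,"dz":-0.5,"twist":0,"gripper":1},{"dx":0,"dy":0,"dz":-0.5,"twist":0,"gripper":1},{"dx":0,"dy":0,"dz":-0.5,"twist":0,"gripper":1},{"dx":0,"dy":0,"dz":-0.4,"twist":0,"gripper":1}]}}

```text
clock: 29.55
ee_pos: [0.5329, 0.3479, 0.1804]
tcp_rot: [0.001, 0.063, 0.998, 0.001]
force: [0.0, 0.9, -0.1]
grip_width: 0.996
grip_force: 0.0
```

```bash
python3 -c "
from h import *
W,p=wcloud()
print('R lid',rect(W,.062,.08,(.4,.66,.25,.45)))
plan((.4918,.0935,.178,82),9,1)"
```

```text
R lid (18894, array([532.9, 346.3]), array([ 56.2, 149.7]), 82.7, 0.072)
clock 29.6 from [0.5337 0.3485 0.1829] 82.78 D [-0.0419 -0.255  -0.0049] -0.8 F [0.47 0.36 2.68]
{"dx":0.02,"dy":-0.57,"dz":0.01,"twist":0.02,"gripper":1},{"dx":0.02,"dy":-0.57,"dz":0.01,"twist":0.02,"gripper":1},{"dx":0.02,"dy":-0.57,"dz":0.01,"twist":0.02,"gripper":1},{"dx":0.02,"dy":-0.57,"dz":0.01,"twist":0.02,"gripper":1},{"dx":0.02,"dy":-0.57,"dz":0.01,"twist":0.02,"gripper":1},{"dx":0.02,"dy":-0.57,"dz":0.01,"twist":0.02,"gripper":1},{"dx":0.02,"dy":-0.57,"dz":0.01,"twist":0.02,"gripper":1},{"dx":0.02,"dy":-0.57,"dz":0.01,"twist":0.02,"gripper":1},{"dx":0.01,"dy":-0.57,"dz":0.01,"twist":0.02,"gripper":1},
```

The right box sits centred and level on the board, lid at 72 mm. On to the left box.

{"api": "carry_out", "payload": {"motion": [{"dx":0.02,"dy":-0.57,"dz":0,"twist":0.02,"gripper":1},{"dx":0.02,"dy":-0.57,"dz":0,"twist":0.02,"gripper":1},{"dx":0.02,"dy":-0.57,"dz":0,"twist":0.02,"gripper":1},{"dx":0.02,"dy":-0.57,"dz":0,"twist":0.02,"gripper":1},{"dx":0.02,"dy":-0.57,"dz":0,"twist":0.02,"gripper":1},{"dx":0.02,"dy":-0.57,"dz":0,"twist":0.02,"gripper":1},{"dx":0.02,"dy":-0.57,"dz":0,"twist":0.02,"gripper":1},{"dx":0.02,"dy":-0.57,"dz":0,"twist":0,"gripper":1},{"dx":0.01,"dy":-0.56,"dz":0,"twist":0,"gripper":1},{"dx":0,"dy":0,"dz":0,"twist":0,"gripper":1}]}}

```text
clock: 30.85
ee_pos: [0.4898, 0.0924, 0.178]
tcp_rot: [0.0, 0.072, 0.997, 0.0]
force: [-0.6, 0.6, -0.1]
grip_width: 0.999
grip_force: 0.0
```

```bash
python3 -c "
from h import *
for i in range(4): eyes.grab_frame('wrist')
W,p=wcloud()
n,c,s,a,z=rect(W,.046,.062,(.38,.62,.02,.19)); print('lid',n,c,s,a,z)
plan((c[0]/1000,c[1]/1000,.016,a if a>45 else a+90),8,1)"
```

```text
lid 16962 [490.7  92.8] [ 56.1 150.7] 82.1 0.054
clock 31.1 from [0.4899 0.0959 0.1777] 82.06 D [ 0.0008 -0.0031 -0.1617] 0.0 F [-0.16  0.11 -0.48]
{"dx":-0.00,"dy":-0.01,"dz":0.40,"twist":-0.00,"gripper":1},{"dx":-0.00,"dy":-0.01,"dz":0.40,"twist":-0.00,"gripper":1},{"dx":-0.00,"dy":-0.01,"dz":0.40,"twist":-0.00,"gripper":1},{"dx":-0.00,"dy":-0.01,"dz":0.40,"twist":-0.00,"gripper":1},{"dx":-0.00,"dy":-0.01,"dz":0.40,"twist":-0.00,"gripper":1},{"dx":-0.00,"dy":-0.01,"dz":0.40,"twist":-0.00,"gripper":1},{"dx":-0.00,"dy":-0.01,"dz":0.40,"twist":-0.00,"gripper":1},{"dx":-0.00,"dy":-0.01,"dz":0.40,"twist":-0.00,"gripper":1},
```

{"api": "carry_out", "payload": {"motion": [{"dx":-0.02,"dy":-0.05,"dz":0.4,"twist":0,"gripper":1},{"dx":0,"dy":0,"dz":0.4,"twist":0,"gripper":1},{"dx":0,"dy":0,"dz":0.4,"twist":0,"gripper":1},{"dx":0,"dy":0,"dz":0.4,"twist":0,"gripper":1},{"dx":0,"dy":0,"dz":0.4,"twist":0,"gripper":1},{"dx":0,"dy":0,"dz":0.4,"twist":0,"gripper":1},{"dx":0,"dy":0,"dz":0.4,"twist":0,"gripper":1},{"dx":0,"dy":0,"dz":0.4,"twist":0,"gripper":1},{"dx":0,"dy":0,"dz":0.04,"twist":0,"gripper":0.5},{"dx":0,"dy":0,"dz":0,"twist":0,"gripper":0}], "force": 50}}

```text
clock: 32.35
ee_pos: [0.491, 0.093, 0.0164]
tcp_rot: [0.0, 0.07, 0.998, 0.0]
force: [0.2, -0.4, -2.4]
grip_width: 0.649
grip_force: 53.6
```

{"api": "carry_out", "payload": {"motion": [{"dx":0,"dy":0,"dz":0,"twist":0,"gripper":0},{"dx":0,"dy":0,"dz":0,"twist":0,"gripper":0},{"dx":0,"dy":0,"dz":0,"twist":0,"gripper":0},{"dx":0,"dy":0,"dz":-0.1,"twist":0,"gripper":0},{"dx":0,"dy":0,"dz":-0.2,"twist":0,"gripper":0},{"dx":0,"dy":0,"dz":-0.5,"twist":0,"gripper":0},{"dx":0,"dy":0,"dz":-0.5,"twist":0,"gripper":0},{"dx":0,"dy":0,"dz":-0.5,"twist":0,"gripper":0},{"dx":0,"dy":0,"dz":-0.4,"twist":0,"gripper":0},{"dx":0,"dy":0,"dz":0,"twist":0,"gripper":0}]}}

```text
clock: 33.6
ee_pos: [0.4916, 0.0928, 0.1275]
tcp_rot: [0.001, 0.07, 0.998, 0.001]
force: [0.2, -0.7, -2.8]
grip_width: 0.648
grip_force: 53.6
```

```bash
python3 -c "
from h import *
T(5)
plan((.4713,-.336,.125,88.9),18,0)
print(telemetry.get_state()['joint_positions'])"
```

```text
33.85 [0.49   0.0924 0.1249] tau [ 2.000e-02 -4.082e+01  3.350e+00 -3.657e+01  4.000e-02  4.000e-02
 -2.000e-02] sd [0.02 0.41 0.07 0.42 0.04 0.06 0.03] F [-0.18 -0.42 -2.15] M [-0.017  0.003  0.013]
clock 33.85 from [0.49   0.0924 0.1249] 81.99 D [-1.870e-02 -4.284e-01  1.000e-04] 6.9 F [ 0.29 -0.44 -1.56]
{"dx":-0.05,"dy":-0.47,"dz":-0.00,"twist":-0.07,"gripper":0},{"dx":-0.04,"dy":-0.47,"dz":-0.00,"twist":-0.07,"gripper":0},{"dx":-0.04,"dy":-0.47,"dz":-0.00,"twist":-0.07,"gripper":0},{"dx":-0.04,"dy":-0.48,"dz":-0.00,"twist":-0.07,"gripper":0},{"dx":-0.03,"dy":-0.48,"dz":-0.00,"twist":-0.07,"gripper":0},{"dx":-0.03,"dy":-0.48,"dz":-0.00,"twist":-0.07,"gripper":0},{"dx":-0.03,"dy":-0.48,"dz":-0.00,"twist":-0.07,"gripper":0},{"dx":-0.02,"dy":-0.48,"dz":-0.00,"twist":-0.07,"gripper":0},{"dx":-0.02,"dy":-0.48,"dz":-0.00,"twist":-0.07,"gripper":0},{"dx":-0.02,"dy":-0.48,"dz":-0.00,"twist":-0.07,"gripper":0},{"dx":-0.01,"dy":-0.48,"dz":-0.00,"twist":-0.07,"gripper":0},{"dx":-0.01,"dy":-0.48,"dz":-0.00,"twist":-0.07,"gripper":0},{"dx":-0.01,"dy":-0.48,"dz":-0.00,"twist":-0.07,"gripper":0},{"dx":-0.00,"dy":-0.48,"dz":-0.00,"twist":-0.07,"gripper":0},{"dx":-0.00,"dy":-0.48,"dz":-0.00,"twist":-0.07,"gripper":0},{"dx":0.00,"dy":-0.48,"dz":-0.00,"twist":-0.07,"gripper":0},{"dx":0.01,"dy":-0.48,"dz":-0.00,"twist":-0.07,"gripper":0},{"dx":0.01,"dy":-0.48,"dz":-0.00,"twist":-0.07,"gripper":0},
[-0.76099758  0.15014529  0.5250762   1.94344837 -0.08523429  1.07100329
  1.2312152 ]
```

The left box weighs about 2 N, so it is nearly empty. On to the tray.

{"api": "carry_out", "payload": {"motion": [{"dx":-0.05,"dy":-0.47,"dz":0,"twist":-0.07,"gripper":0},{"dx":-0.04,"dy":-0.47,"dz":0,"twist":-0.07,"gripper":0},{"dx":-0.04,"dy":-0.47,"dz":0,"twist":-0.07,"gripper":0},{"dx":-0.04,"dy":-0.48,"dz":0,"twist":-0.07,"gripper":0},{"dx":-0.03,"dy":-0.48,"dz":0,"twist":-0.07,"gripper":0},{"dx":-0.03,"dy":-0.48,"dz":0,"twist":-0.07,"gripper":0},{"dx":-0.03,"dy":-0.48,"dz":0,"twist":-0.07,"gripper":0},{"dx":-0.02,"dy":-0.48,"dz":0,"twist":-0.07,"gripper":0},{"dx":-0.02,"dy":-0.48,"dz":0,"twist":-0.07,"gripper":0},{"dx":-0.02,"dy":-0.48,"dz":0,"twist":-0.07,"gripper":0}]}}

```text
clock: 35.1
ee_pos: [0.4803, -0.1471, 0.1252]
tcp_rot: [-0.001, 0.035, 0.999, -0.0]
force: [0.1, 0.1, -2.5]
grip_width: 0.645
grip_force: 53.6
```

{"api": "carry_out", "payload": {"motion": [{"dx":-0.01,"dy":-0.48,"dz":0,"twist":-0.07,"gripper":0},{"dx":-0.01,"dy":-0.48,"dz":0,"twist":-0.07,"gripper":0},{"dx":-0.01,"dy":-0.48,"dz":0,"twist":-0.07,"gripper":0},{"dx":0,"dy":-0.48,"dz":0,"twist":-0.07,"gripper":0},{"dx":0,"dy":-0.48,"dz":0,"twist":-0.07,"gripper":0},{"dx":0,"dy":-0.48,"dz":0,"twist":-0.07,"gripper":0},{"dx":0.01,"dy":-0.48,"dz":0,"twist":-0.07,"gripper":0},{"dx":0.01,"dy":-0.48,"dz":0,"twist":-0.07,"gripper":0},{"dx":0,"dy":0,"dz":0,"twist":0,"gripper":0},{"dx":0,"dy":0,"dz":0,"twist":0,"gripper":0}]}}

```text
clock: 36.35
ee_pos: [0.4725, -0.3374, 0.1251]
tcp_rot: [-0.001, 0.007, 1.0, 0.0]
force: [0.6, 0.5, -2.1]
grip_width: 0.646
grip_force: 53.7
```

```bash
python3 -c "
from h import *
plan((.4713,-.336,.022,88.9),1,0)"
```

```text
clock 36.35 from [ 0.4725 -0.3374  0.1251] 89.22 D [-0.0012  0.0014 -0.1031] -0.3 F [ 0.56  0.53 -2.05]
{"dx":0.02,"dy":0.03,"dz":2.06,"twist":0.06,"gripper":0},
```

{"api": "carry_out", "payload": {"motion": [{"dx":0.02,"dy":0.02,"dz":0.4,"twist":0,"gripper":0},{"dx":0,"dy":0,"dz":0.4,"twist":0,"gripper":0},{"dx":0,"dy":0,"dz":0.4,"twist":0,"gripper":0},{"dx":0,"dy":0,"dz":0.4,"twist":0,"gripper":0},{"dx":0,"dy":0,"dz":0.25,"twist":0,"gripper":0},{"dx":0,"dy":0,"dz":0.1,"twist":0,"gripper":0},{"dx":0,"dy":0,"dz":0.05,"twist":0,"gripper":0},{"dx":0,"dy":0,"dz":0.02,"twist":0,"gripper":0},{"dx":0,"dy":0,"dz":0,"twist":0,"gripper":0},{"dx":0,"dy":0,"dz":0,"twist":0,"gripper":0}]}}

```text
clock: 37.6
ee_pos: [0.4717, -0.3372, 0.0251]
tcp_rot: [0.0, 0.007, 1.0, -0.0]
force: [-0.3, 0.1, -1.6]
grip_width: 0.649
grip_force: 53.8
```

{"api": "carry_out", "payload": {"motion": [{"dx":0,"dy":0,"dz":0.02,"twist":0,"gripper":0},{"dx":0,"dy":0,"dz":0.02,"twist":0,"gripper":0},{"dx":0,"dy":0,"dz":0,"twist":0,"gripper":0},{"dx":0,"dy":0,"dz":0,"twist":0,"gripper":0},{"dx":0,"dy":0,"dz":0,"twist":0,"gripper":0},{"dx":0,"dy":0,"dz":0,"twist":0,"gripper":0},{"dx":0,"dy":0,"dz":0,"twist":0,"gripper":0},{"dx":0,"dy":0,"dz":0,"twist":0,"gripper":0},{"dx":0,"dy":0,"dz":0,"twist":0,"gripper":0},{"dx":0,"dy":0,"dz":0,"twist":0,"gripper":0}]}}

```text
clock: 38.85
ee_pos: [0.4715, -0.3371, 0.0228]
tcp_rot: [0.0, 0.007, 1.0, 0.0]
force: [0.7, -0.1, -1.6]
grip_width: 0.649
grip_force: 53.8
```

{"api": "carry_out", "payload": {"motion": [{"dx":0,"dy":0,"dz":0.02,"twist":0,"gripper":0},{"dx":0,"dy":0,"dz":0.02,"twist":0,"gripper":0},{"dx":0,"dy":0,"dz":0,"twist":0,"gripper":0},{"dx":0,"dy":0,"dz":0,"twist":0,"gripper":0},{"dx":0,"dy":0,"dz":0,"twist":0,"gripper":0},{"dx":0,"dy":0,"dz":0,"twist":0,"gripper":0},{"dx":0,"dy":0,"dz":0,"twist":0,"gripper":0},{"dx":0,"dy":0,"dz":0,"twist":0,"gripper":0},{"dx":0,"dy":0,"dz":0,"twist":0,"gripper":0},{"dx":0,"dy":0,"dz":0,"twist":0,"gripper":0}]}}

```text
clock: 40.1
ee_pos: [0.4716, -0.3372, 0.0212]
tcp_rot: [0.0, 0.007, 1.0, 0.0]
force: [-2.2, 2.2, 5.5]
grip_width: 0.649
grip_force: 54.3
```

In contact with the tray floor. I'll release and rise.

{"api": "carry_out", "payload": {"motion": [{"dx":0,"dy":0,"dz":0,"twist":0,"gripper":0.5},{"dx":0,"dy":0,"dz":0,"twist":0,"gripper":0.7},{"dx":0,"dy":0,"dz":0,"twist":0,"gripper":0.8},{"dx":0,"dy":0,"dz":-0.1,"twist":0,"gripper":0.8},{"dx":0,"dy":0,"dz":-0.4,"twist":0,"gripper":0.8},{"dx":0,"dy":0,"dz":-0.6,"twist":0,"gripper":0.8},{"dx":0,"dy":0,"dz":-0.6,"twist":0,"gripper":0.8},{"dx":0,"dy":0,"dz":-0.6,"twist":0,"gripper":0.8},{"dx":0,"dy":0,"dz":-0.6,"twist":0,"gripper":0.8},{"dx":0,"dy":0,"dz":0,"twist":0,"gripper":0.8}]}}

```text
clock: 41.35
ee_pos: [0.4726, -0.3383, 0.1694]
tcp_rot: [0.002, 0.007, 1.0, -0.001]
force: [0.3, -0.4, 0.1]
grip_width: 0.9
grip_force: 0.0
```

```bash
python3 -c "
from h import *
for i in range(4): eyes.grab_frame('wrist')
W,p=wcloud(); print('L lid',rect(W,.048,.07,(.36,.6,-.44,-.24)))
p,d=eyes.grab_frame('scene'); cv2.imwrite('pics/end.png',p[:,:,::-1])
print(telemetry.get_state()['ee_pos'],telemetry.get_state()['clock'])"
```

```text
L lid (19121, array([ 471.1, -338.3]), array([ 56.2, 150. ]), 89.2, 0.059)
[ 0.47115936 -0.33692618  0.16513573] 41.65
```

View pics/end.png

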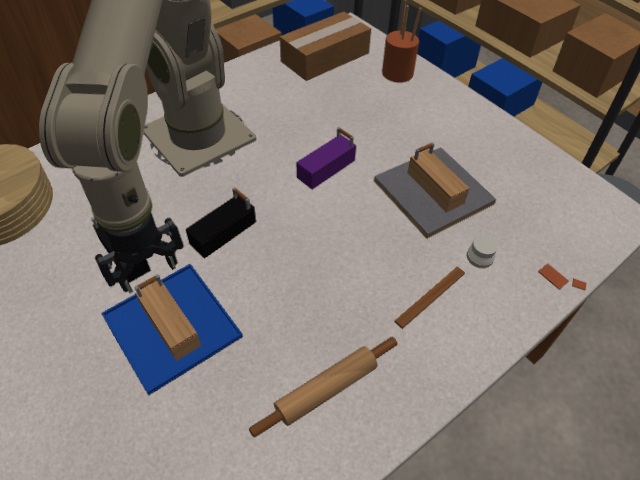

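The scene shows one box flat on the board at (438,180) and the other in the tray at (168,318). The roller, slat, jar and look-alikes are in their original places, and the gripper is clear. I'm handing the job in.

```bash
python3 -c "
from station import r
print(r.sign_off())"
```

```text
the job is handed in; nothing more can be done
None
```

I hefted the left box, then the right, set the packed right box (about 9 N) on the ware board and the nearly empty left box (about 2 N) in the tray, and handed the job in at about 42 s; both stand upright and well inside the edges, and nothing else was moved.

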